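# Find the bored end of a microscope focus knob on the test shaft and hold it bore-up

## Robot

A 7-joint arm with a two-finger parallel gripper is mounted at the origin on the work surface. World frame = base frame: x ahead of the robot, y to its left, z up, the work surface at z = 0. Lengths are in m, angles in rad, forces in N, time in s.
With the tool pointing down it reaches from about 0.425 to 0.825 m from the base axis. Payload 3.6 kg.
Tool frame: the origin (TCP) lies midway between the tips of the shut fingers; the grasp point (between the pads) lies 19 mm behind it; z points along the fingers, y is the line along which they close (so a half turn about z gives the same grasp; the last joint's range is limited). The gripper opens to 93 mm and grips with 3 to 60 N. Pads are 15 mm wide; open, the fingers measure 128 mm over their backs; the gripper's body (75 mm by 188 mm) begins 65 mm behind the grasp point.
Start: joints at [-1.159, 0.615, -0.013, 1.423, 0.008, 1.103, -0.04], TCP at [0.276, 0.589, 0.219] pointing down, gripper open.
Joint ranges: [-3.12, 3.12], [-0.3, 2.06], [-1.34, 1.32], [0.26, 2.42], [-1.36, 4.5], [0.01, 1.98], [-2.84, 2.84]. Speed limits (rad/s): [2.79, 2.79, 3.14, 3.14, 3.14, 3.14, 3.14].

## Interface

Orientations are given as a unit quaternion [w, x, y, z].
In Python, from plant import robot gives the robot as it stands.
- The arm moves only by the shell command python3 -m creep 'ROWS' [FORCE]. ROWS is JSON, a list of rows, each a list of 5 numbers: the opening, from 0 (shut) to 1 (fully open), then the shift along the tool's x, y, z scaled (see below), then the turn about the tool's z scaled (see below). A call has 1 to 12 rows; each row shifts and turns the commanded pose from where the row before left it, along the tool's axes as they then stand; what a row does not reach is not made up. The controller multiplies each number of a shift by 500 mm and each number of a turn by 1.5 rad. A row lasts 1/8 s, in which the tool goes at most 62.5 mm and 10.7 degrees, less where a joint would pass 70% of its speed; a pose out of reach is approached as far as the arm can. A call with a number of a shift or a turn outside -1 to 1 is refused whole. A call with a gripper value outside its range is refused whole. The fingers move at their own pace and stop on an object; FORCE is the grip in N (left out, the last holds). Time passes only in rows, so rows that do not move let the fingers close. It gives the time, the measured TCP pose, the force, the opening and the grip force at its end, in the units of the state.
- robot.observe(): the state, without advancing time (a new reading comes with each control period).
- robot.get_image(name): name is "scene" or "side" or "wrist"; returns (picture, depth): 480x640x3 uint8, blue, green, red; 480x640 float32, m along the optical axis (not along the pixel's ray), 0 where there is no reading.
- robot.calibration(name): a dict with "fx", "fy", "cx", "cy" (pixels), "position" and "orientation" of the camera in the world; the wrist camera has in their place "T_tool_cam" (4x4, takes a point from camera to tool coordinates, whose origin is the TCP and whose axes are the flange's). Camera axes: x right, y up, looking along -z (the intrinsics and any distortion apply to the point x, -y, -z); pixel columns grow to the right and rows downward; lengths in m; the calibration is good to about 2 mm. A picture is of the moment at which its call begins: read the wrist's pose just before it. calibration takes no time and is no camera call.
- robot.close_job(): hands the job in; it is judged then, once.
The state is a dict: "clock": time; "joints": joint angles; "qvel": joint speeds; "joint_efforts": joint torques, N m; "tool_pos": TCP position; "tcp_rot": TCP orientation; "contact_force": force on the tool from outside, world axes, zero at the start; "torque": the same for the moment, N m; "finger_gap": opening from 0.0 (shut) to 1.0 (fully open); "finger_force": force on a finger pad.
Only numpy, scipy, OpenCV 4.12 (cv2) and the standard library are available. Lean on these libraries where they do the work, as an engineer would, in place of code of your own. Each camera call takes 0.05 s, during which the arm holds its last target. There are 200 camera calls.

## Task

The black focus knob lying on the white sheet has a deep blind bore in one end and only a shallow dish in the other: find the bored end by gently trying the knob on the steel shaft stub of the white test stand, pushing the bore fully home against the pillar. Then draw it off, turn it so that the bore points straight up, and finish still holding it steady in the gripper, about 20 cm above the bench, for the technician to drop in a new sleeve. Leave the eyepiece, objective lens, oil bottle, specimen jar and tissue box where they stand.

Things in the scene. Friction and masses are not known exactly. Their poses are not given: they have to be found in the camera images.
- knob_center (a point): centre of the loose black focus knob: octagonal prism, 44 mm across flats, 50 mm long, about 100 g. It lies on a flat, length level, any way round, centre 22 mm above the bench; two upright flats 44 mm apart, 18 mm high, can be gripped. Its x axis runs along its length: +x points out of the blind bore (26 mm across, 30 mm deep); the -x end has a like-looking dish only 4 mm deep
- knob_mouth (a point): centre of the mouth of the knob's blind bore, on the knob's end face, 25 mm from knob_center along the knob's +x; same axes as the knob. It lies 50 mm from the dished end
- knob: the same knob as a body; origin on its underside as it first lies, 22 mm below knob_center along the knob's -z; same axes. The white sheet under it, paper-thin and 300 (x) by 360 mm (y), is fixed with its middle at x 0.50, y -0.04 m and otherwise clear
- stand: the fixed white test stand: base plate 110 x 80 x 12 mm, on it a pillar 36 mm wide, 24 mm thick, 85 mm tall, from whose front face a level round steel stub sticks out along the stand's -y at height 75 mm: 18 mm diameter, 24 mm long (last 2 mm narrower). Origin on the bench below the stub's root. The base plate reaches 18 mm in front of the pillar's face and 62 mm behind it
- stub_root (a point): centre of the shaft stub where it meets the pillar's front face, 75 mm above the bench; same axes as the stand: the stub runs from here 24 mm along -y. The knob is fully home when the mouth of its bore is at this point and its end face touches the pillar; the fit is loose (4 mm all round)
- eyepiece_center (a point): centre of a loose standing black microscope eyepiece, 34 mm diameter, 52 mm tall; leave alone
- objective_center (a point): centre of a loose standing objective lens, silver with a blue ring, 26 mm diameter, 45 mm tall; leave alone
- oil_center (a point): centre of a loose standing amber immersion-oil bottle, 30 mm diameter, 62 mm tall; leave alone
- jar_center (a point): centre of a loose standing clear specimen jar with a blue lid, 60 mm diameter, 65 mm tall; leave alone
- tissues_center (a point): centre of a loose green box of lens tissues, 110 x 110 x 70 mm tall; leave alone
Not all that is in view belongs to the job. Of the things that look like the stand, take the one that is farthest to the robot's left at the start.

How it is judged:
On the way:
1. the knob's bore is fully home on the shaft stub (distance between knob_mouth and stub_root below 0.009 m and y of knob_mouth in the frame of stub_root above -0.005 m and angle between the x axis of knob and the y axis of stand, either way round below 0.25 rad), for 0.1 s.
At the end, for the whole second after the job is handed in: After its bore was fully home on the stub (mouth within 5 mm of the pillar), the knob is held still in the fingers, 40 mm or more from the stub root seen from above, bore within 0.2 rad of straight up, centre 150 to 300 mm above the bench (angle between knob's own x axis and vertical below 0.2 rad and height (world z) of knob_center between 0.15 and 0.3 m and contact force between the fingers and knob above 1 N and contact force between knob and stand below 0.1 N and horizontal distance between knob_center and stub_root above 0.04 m and linear speed of knob below 0.03 m/s and angular speed of knob below 0.2 rad/s); the arm keeps its last pose, push and grip.
It fails at once if the knob is rammed against the stand (over 45 N) (contact force between knob and stand above 45 N).
It fails at once if a bystander is shifted by more than 25 mm or knocked over (distance of any of eyepiece_center, objective_center, oil_center, jar_center, tissues_center from where it was at the start of the episode above 0.025 m or angle between any of eyepiece_center, objective_center, oil_center, jar_center's own z axis and vertical above 0.6 rad).
It also fails if it takes over 64 s, if anything falls off the work surface, if the arm or the gripper's body presses on something with over 40 N, if the wrist force passes 120 N, or if a joint passes its speed limit or range.

## Working session

There is one attempt and no reset: what is moved stays moved. The work goes in short steps, Python scripts to look and compute and a shell command to move; the robot and the scene stay as the last step left them, time stands still between calls to the robot, and variables do not carry over. Pictures are saved under pics/ and viewed, at most 10 in all, crops included, and the job is handed in when it is done.

```bash
mkdir -p pics; ls
cat > h.py <<'E'
import numpy as np, cv2
from plant import robot
from scipy.spatial.transform import Rotation as R
def rot(q): return R.from_quat([q[1],q[2],q[3],q[0]]).as_matrix()
def cam(n,s=None):
    c=robot.calibration(n)
    if n=="wrist":
        s=s or robot.observe(); T=np.eye(4); T[:3,:3]=rot(s["tcp_rot"]); T[:3,3]=s["tool_pos"]
        T=T@np.array(c["T_tool_cam"])
    else:
        T=np.eye(4); T[:3,:3]=rot(c["orientation"]); T[:3,3]=c["position"]
    return c,T
def shot(n,f):
    s=robot.observe(); im,d=robot.get_image(n); c,T=cam(n,s)
    cv2.imwrite(f"pics/{f}.png",im); np.savez(f"pics/{f}.npz",im=im,d=d,T=T,K=[c["fx"],c["fy"],c["cx"],c["cy"]])
    return im,d
def P(f,u,v,depth=None,z=None):
    a=np.load(f"pics/{f}.npz"); fx,fy,cx,cy=a["K"]; T=a["T"]
    r=np.array([(u-cx)/fx,-(v-cy)/fy,-1])
    if z is not None:
        w=T[:3,:3]@r; return T[:3,3]+w*(z-T[2,3])/w[2]
    d=depth or a["d"][int(v),int(u)]
    return T[:3,:3]@(r*d)+T[:3,3]
def cloud(f):
    a=np.load(f"pics/{f}.npz"); fx,fy,cx,cy=a["K"]; T=a["T"]; d=a["d"]
    v,u=np.indices(d.shape); p=np.stack([(u-cx)/fx*d,-(v-cy)/fy*d,-d],-1)
    w=p@T[:3,:3].T+T[:3,3]; w[d==0]=np.nan; return w
E
python3 - <<'E'
from h import *
s=robot.observe(); print(s)
for n in("scene","side"):
    c=robot.calibration(n);print(n,c); shot(n,n+"0")
print(robot.calibration("wrist"))
E
```

```text
pics
{'clock': 0.0, 'joints': array([-1.15951363,  0.6159188 , -0.01260923,  1.42489306,  0.00810474,
        1.10336739, -0.04040697]), 'qvel': array([-0.00017777,  0.00036929, -0.0003947 , -0.00079629, -0.00019005,
       -0.00076401,  0.00090578]), 'joint_efforts': array([ 2.21708740e-05, -4.58938015e+01,  2.08724155e-01, -1.65743959e+01,
       -6.11531711e-02,  2.05268041e-02,  2.27439327e-04]), 'tool_pos': array([0.27522022, 0.58799299, 0.21748338]), 'tcp_rot': array([-2.53734593e-04,  2.17120143e-01,  9.76144065e-01, -1.24251209e-03]), 'contact_force': array([ 0.20743598,  0.64436169, -0.63323939]), 'torque': array([0.01252066, 0.04370667, 0.0235028 ]), 'finger_force': 0.0, 'finger_gap': 0.999853702537134}
scene {'fx': 509.24295430339214, 'fy': 509.24295430339214, 'cx': 320.8253800610585, 'cy': 242.5237049533155, 'position': array([1.5653916 , 0.42944187, 0.75915927]), 'orientation': array([0.44811166, 0.25149695, 0.41069007, 0.75317919])}
side {'fx': 565.7231022321159, 'fy': 565.7231022321159, 'cx': 318.6974418676263, 'cy': 243.76208490142253, 'position': array([ 0.45724204, -0.92817073,  0.64164225]), 'orientation': array([ 0.86798414,  0.48413813, -0.04619444, -0.1003986 ])}
{'fx': 334.0953281159705, 'fy': 334.0953281159705, 'cx': 322.5088933272968, 'cy': 235.69308903868742, 'T_tool_cam': array([[-4.15051502e-04,  9.55520072e-01,  2.94925786e-01,
         8.20067777e-02],
       [ 9.99999871e-01,  4.82747610e-04, -1.56729541e-04,
        -4.45891842e-04],
       [-2.92132940e-04,  2.94925683e-01, -9.55520150e-01,
        -1.66353486e-01],
       [ 0.00000000e+00,  0.00000000e+00,  0.00000000e+00,
         1.00000000e+00]])}
```

View pics/scene0.png

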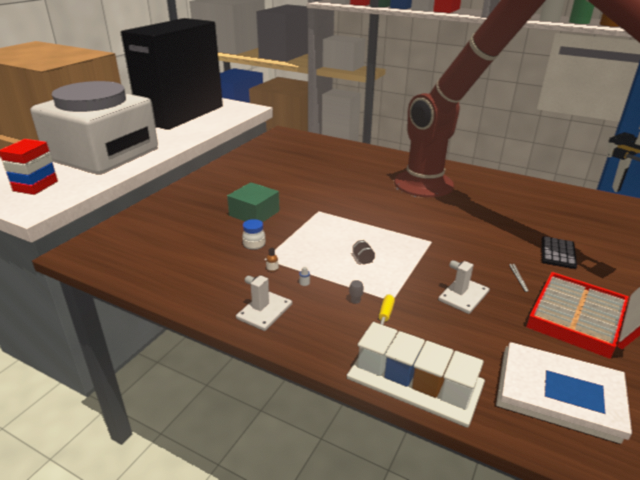

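View pics/side0.png

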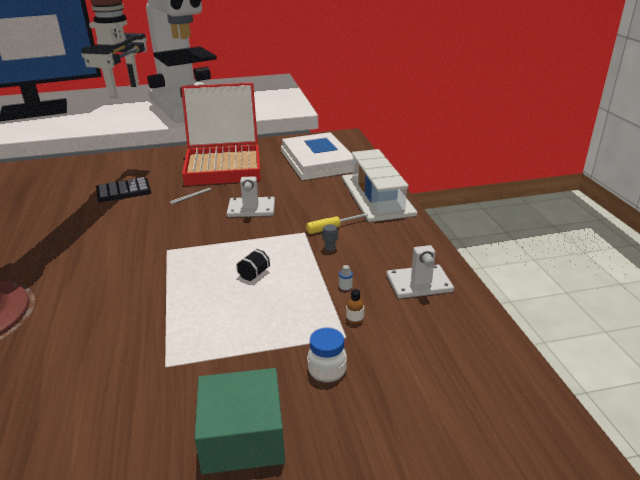

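The scene view shows two stands, at scene (463,285) and (263,300). In the side view these are (250,195) and (423,270). The robot's left is +y, which is to the right in the scene view and farther away in the side view, so the stand at scene (463,285) / side (250,195) should be the target. The knob is at scene (364,251) / side (253,264). I'll measure them and confirm in one enlarged crop.

Run:
```python
from h import *
for f,pts in {"scene0":dict(standA=(461,268),standB=(259,284),knob=(364,251),eye=(356,286),obj=(305,272),oil=(272,258),jar=(254,228),box=(253,190)),
 "side0":dict(standA=(250,183),standB=(423,250),knob=(253,262),eye=(330,232),obj=(346,275),oil=(355,300),jar=(327,345),box=(240,395))}.items():
    for k,(u,v) in pts.items(): print(f,k,P(f,u,v).round(3))
w=cloud("side0"); im=np.load("pics/side0.npz")["im"]
# stand A points
m=(np.abs(w[...,0]-0.47)<.15)&(w[...,1]>.15)&(w[...,1]<.45)&(w[...,2]>.02)&(w[...,2]<.12)
v,u=np.where(m&(np.indices(m.shape)[1]>220)&(np.indices(m.shape)[1]<280)); q=w[v,u]; print(len(q),np.nanmin(q,0),np.nanmax(q,0))
a=cv2.resize(im[165:225,215:290],None,fx=5,fy=5,interpolation=cv2.INTER_CUBIC)
b=cv2.resize(im[240:290,225:285],None,fx=5,fy=5,interpolation=cv2.INTER_CUBIC)
s0=cv2.imread("pics/scene0.png"); c=cv2.resize(s0[255:315,430:500],None,fx=5,fy=5,interpolation=cv2.INTER_CUBIC)
d=cv2.resize(s0[230:275,340:390],None,fx=5,fy=5,interpolation=cv2.INTER_CUBIC)
o=np.zeros((600,740,3),np.uint8)
for im_,y,x in((a,0,0),(c,0,385),(b,310,0),(d,310,385)): o[y:y+im_.shape[0],x:x+im_.shape[1]]=im_[:600-y,:740-x]
cv2.imwrite("pics/crop1.png",o)
```

```text
scene0 standA [0.564 0.268 0.084]
scene0 standB [ 0.841 -0.104  0.085]
scene0 knob [0.545 0.018 0.04 ]
scene0 eye [0.703 0.068 0.051]
scene0 obj [ 0.696 -0.07   0.038]
scene0 oil [ 0.685 -0.172  0.038]
scene0 jar [ 0.618 -0.271  0.063]
scene0 box [ 0.441 -0.396  0.067]
side0 standA [0.551 0.253 0.081]
side0 standB [ 0.824 -0.119  0.086]
side0 knob [ 0.522 -0.015  0.042]
side0 eye [0.689 0.045 0.049]
side0 obj [ 0.689 -0.084  0.03 ]
side0 oil [ 0.678 -0.183  0.046]
side0 jar [ 0.601 -0.302  0.064]
side0 box [ 0.463 -0.377  0.07 ]
677 [0.49362346 0.23357024 0.02000559] [0.59352013 0.44999086 0.09013631]
```

View pics/crop1.png

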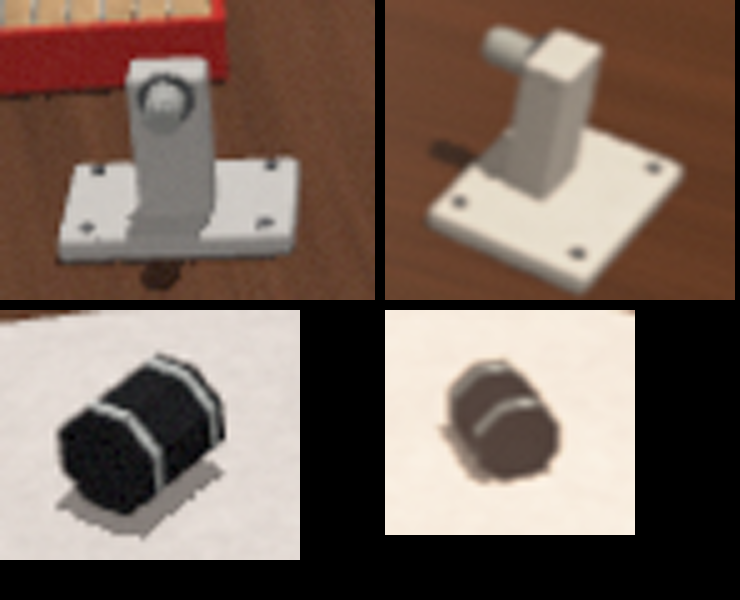

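The crop confirms the target. The stand at side (250,195) is at (0.56, 0.26), with a real steel stub facing the robot's right (about -y). The other stand is at y≈-0.11, so the first one is the farthest left. I'll move above the knob for a close look.

```bash
python3 -m creep '[[1,-0.08,-0.071,0,0],[1,-0.08,-0.071,0,0],[1,-0.08,-0.071,0,0],[1,-0.08,-0.071,0,0],[1,-0.08,-0.071,0,0],[1,-0.08,-0.071,0,0],[1,-0.08,-0.071,0,0],[1,-0.08,-0.071,0,0],[1,-0.08,-0.071,0,0],[1,-0.08,-0.071,0,0],[1,-0.08,-0.071,0,0],[1,-0.08,-0.071,0,0]]'
python3 - <<'E'
from h import *
im,d=shot("wrist","w1"); s=robot.observe(); print(s["tool_pos"],s["joints"])
w=cloud("w1"); m=(w[...,2]>.03)&(w[...,2]<.06)&(np.hypot(w[...,0]-.53,w[...,1])<.06)
p=w[m]; print(len(p),p.mean(0),np.median(p[:,2]),p[:,2].max())
top=w[(w[...,2]>.041)&m]; r=cv2.minAreaRect((top[:,:2]*1000).astype(np.float32)); print(r)
E
```

```text
clock: 1.6
tool_pos: [0.5299, -0.0021, 0.2184]
tcp_rot: [-0.0, 0.217, 0.976, 0.0]
contact_force: [0.5, -0.1, 0.3]
finger_gap: 0.999
finger_force: 0.0
[ 0.53248481 -0.01238585  0.21850618] [-0.08518236  0.43167611  0.09128578  1.76892928 -0.03751887  0.94013793
  1.14097293]
1944 [0.51941706 0.00795006 0.04057483] 0.04253851271251757 0.0465839288426777
((520.8821411132812, 6.858020782470703), (50.28753662109375, 26.0660457611084), 44.861419677734375)
```

View pics/w1.png

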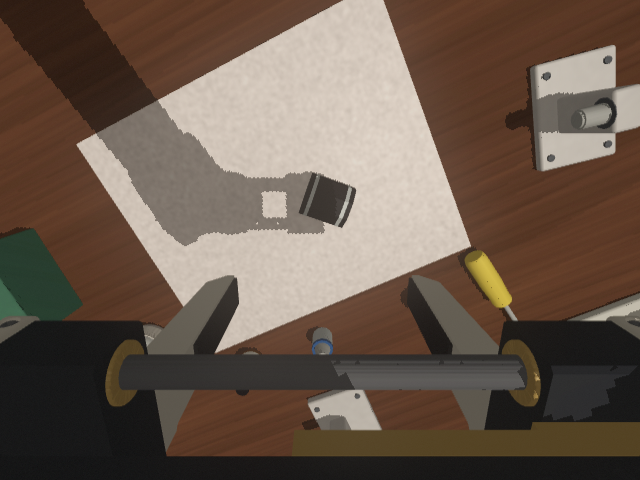

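The wrist view shows the knob at about (328,200), its axis tilted about 16° from the image horizontal. The target stand is at upper right, with its stub at (595,115). The tool was still settling in that shot, so I'll take a static one and segment it.

```bash
python3 -m creep '[[1,0,0,0,0],[1,0,0,0,0]]'
python3 - <<'E'
from h import *
im,d=shot("wrist","w2"); s=robot.observe(); print(s["tool_pos"])
w=cloud("w2"); 
m=(w[...,2]>.038)&(w[...,2]<.06)&(np.hypot(w[...,0]-.53,w[...,1])<.06)
top=w[m]; print(len(top),np.median(top,0)); print(cv2.minAreaRect((top[:,:2]*1000).astype(np.float32)))
g=cv2.cvtColor(im,cv2.COLOR_BGR2GRAY); n=(np.nan_to_num(w[...,2])>.012)&(np.hypot(w[...,0]-.525,w[...,1])<.07)
q=w[n]; print(cv2.minAreaRect((q[:,:2]*1000).astype(np.float32)))
q2=q[:,:2]-q[:,:2].mean(0); print(np.linalg.svd(q2-0,full_matrices=False)[1:], q.mean(0))
# stand: points
h=w[...,2]; st=(w[...,1]>.15)&(h>.06)&(h<.1); t=w[st]; print(len(t),t.min(0) if len(t) else 0,t.max(0) if len(t) else 0)
b=(w[...,1]>.12)&(w[...,0]<.68)&(h>.007)&(h<.016); t=w[b]; print("base",len(t),cv2.minAreaRect((t[:,:2]*1000).astype(np.float32)))
cv2.imwrite("pics/w2c.png",cv2.resize(im[150:250,270:390],None,fx=6,fy=6,interpolation=cv2.INTER_CUBIC))
E
```

```text
clock: 1.9
tool_pos: [0.5291, 0.0011, 0.2183]
tcp_rot: [-0.001, 0.216, 0.976, 0.0]
contact_force: [-0.8, 0.2, -0.4]
finger_gap: 1.0
finger_force: 0.0
[0.52909169 0.00136397 0.21842054]
1381 [0.5199828  0.00737879 0.04375896]
((521.1982421875, 6.393718719482422), (50.050716400146484, 33.3988151550293), 44.92145538330078)
((518.5147094726562, 1.8813095092773438), (136.91207885742188, 56.61412811279297), 63.23452377319336)
(array([12.24976955,  2.74811118]), array([[-0.41561894, -0.90953884],
       [-0.90953884,  0.41561894]])) [0.50868431 0.00844406 0.31107331]
2548 [0.52686683 0.23545676 0.06000406] [0.56552388 0.28772737 0.08951944]
base 6302 ((601.0947265625, 241.83619689941406), (117.85289001464844, 264.3587646484375), 52.687076568603516)
```

View pics/w2c.png

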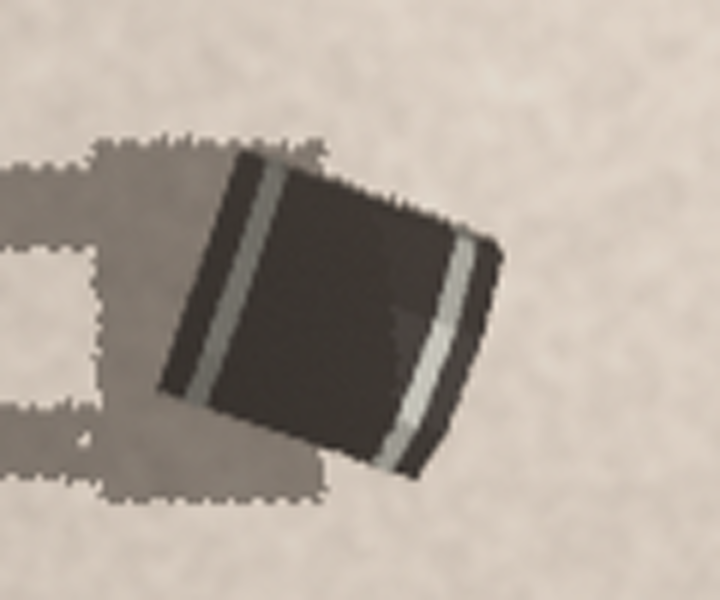

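The knob's top face is at z 0.0437 (44 mm expected) and it measures 50 mm long. Its centre is (0.521, 0.0065) and its axis is at 45°. I'll turn the tool +110° and shift, and measure the stand's yaw from the same shot.

```bash
python3 -m creep '[[1,0,0,0,0.1164],[1,0,0,0,0.1164],[1,0,0,0,0.1164],[1,0,0,0,0.1164],[1,0,0,0,0.1164],[1,0,0,0,0.1164],[1,0,0,0,0.1164],[1,0,0,0,0.1164],[1,0,0,0,0.1164],[1,0,0,0,0.1164],[1,0,0,0,0.1164],[1,-0.004,-0.018,0.1,0]]' 3
python3 - <<'E'
from h import *
w=cloud("w2"); h=w[...,2]; v,u=np.indices(h.shape)
roi=(u>500)&(v<190)
a=np.load("pics/w2.npz"); im=a["im"]
b=roi&(h>.008)&(h<.017)&(im.min(-1)>90); n,l,st,_=cv2.connectedComponentsWithStats(b.astype(np.uint8)); k=1+st[1:,4].argmax()
t=w[l==k]; r=cv2.minAreaRect((t[:,:2]*1000).astype(np.float32)); print(len(t),r,cv2.boxPoints(r))
p=w[roi&(h>.075)&(h<.1)]; print("top",len(p),p.min(0),p.max(0))
for f in("side0","scene0"):
    w=cloud(f); h=w[...,2]; k=(np.abs(w[...,0]-.55)<.06)&(np.abs(w[...,1]-.27)<.06)
    p=w[k&(h>.081)&(h<.092)]; print(f,"pillar top",len(p),np.percentile(p,[2,50,98],axis=0).round(4).tolist(), cv2.minAreaRect((p[:,:2]*1000).astype(np.float32)))
    p=w[k&(h>.02)&(h<.06)]; print("pillar side",len(p),np.percentile(p,[2,50,98],axis=0).round(4).tolist())
E
```

```text
clock: 3.45
tool_pos: [0.5253, 0.0059, 0.1709]
tcp_rot: [0.002, 0.924, 0.383, 0.005]
contact_force: [-0.3, 0.6, -0.7]
finger_gap: 0.999
finger_force: 0.0
5755 ((548.4041748046875, 281.8249816894531), (79.78005981445312, 109.58564758300781), 79.15821075439453) [[487.08615 252.95337]
 [594.71576 232.34058]
 [609.72217 310.6966 ]
 [502.0926  331.3094 ]]
top 2198 [0.52704067 0.23545676 0.07505101] [0.56552388 0.28772737 0.08951944]
side0 pillar top 100 [[0.533, 0.2385, 0.0813], [0.546, 0.2634, 0.0835], [0.5649, 0.2819, 0.0869]] ((545.9767456054688, 260.6656188964844), (48.605567932128906, 34.47825241088867), 76.8160629272461)
pillar side 238 [[0.5298, 0.2554, 0.0209], [0.5482, 0.262, 0.0389], [0.566, 0.2714, 0.0587]]
scene0 pillar top 126 [[0.534, 0.2405, 0.0813], [0.5504, 0.2696, 0.0837], [0.5688, 0.2848, 0.0872]] ((549.1145629882812, 262.8145446777344), (47.246612548828125, 36.423126220703125), 73.52838897705078)
pillar side 191 [[0.5371, 0.2599, 0.0207], [0.5655, 0.2756, 0.0404], [0.5712, 0.2869, 0.0583]]
```

The base plate measures 80 x 110 mm as given, and the stand is yawed by -10.9°. The stub root is at about (0.544, 0.260), with the stand's +y axis at 79.1°. Next I'll descend on the knob.

```bash
python3 -m creep '[[1,0,0,0,0],[1,0,0,0.1,0],[1,0,0,0.1,0],[1,0,0,0.08,0],[1,0,0,0.035,0],[1,0,0,0.01,0],[1,0,0,0,0],[1,0,0,0,0]]' 10
python3 - <<'E'
from h import *
print(robot.observe()["tool_pos"])
shot("wrist","w3")
E
```

```text
clock: 4.45
tool_pos: [0.5231, 0.0045, 0.0075]
tcp_rot: [0.0, 0.924, 0.382, 0.001]
contact_force: [0.3, 0.1, -0.7]
finger_gap: 1.001
finger_force: 0.0
[0.52307739 0.00451229 0.00745276]
```

View pics/w3.png

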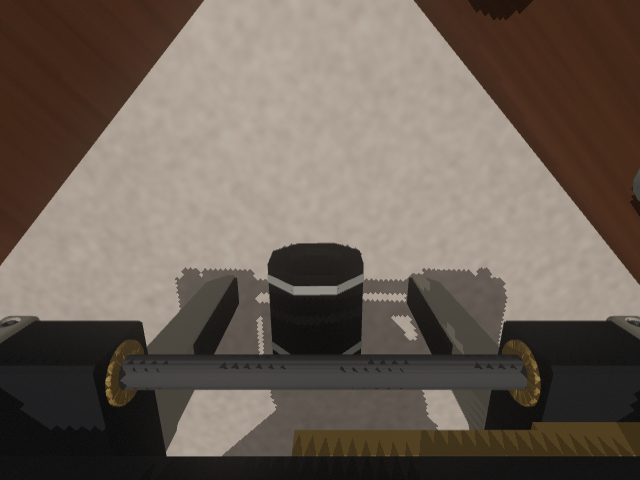

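The knob sits centred between the open fingers, at (316,290), with its axis along the tool's x. I'll grip, lift and turn to the stub's direction.

```bash
python3 -m creep '[[0.3,0,0,0,0],[0.3,0,0,0,0],[0.3,0,0,0,0],[0.3,0,0,0,0],[0.3,0,0,-0.05,0],[0.3,0,0,-0.056,0],[0.3,0,0,0,-0.0993],[0.3,0,0,0,-0.0993],[0.3,0,0,0,-0.0993],[0.3,0,0,0,-0.0993],[0.3,0,0,0,0],[0.3,0,0,0,0]]' 15
python3 - <<'E'
from h import *
s=robot.observe(); print(s["tool_pos"],s["joints"])
M=rot(s["tcp_rot"]); print(M[:,0],M[:,1])
d=np.array([.5313,.1924,.0605])-s["tool_pos"]; print("scaled",M.T@d/.5)
E
```

```text
clock: 6.0
tool_pos: [0.5218, 0.0043, 0.0591]
tcp_rot: [-0.0, 0.772, 0.635, -0.0]
contact_force: [-0.1, 0.5, 0.3]
finger_gap: 0.297
finger_force: 0.0
[0.52184715 0.00427302 0.0591112 ] [-0.23296446  0.6580149   0.27945375  1.9631695  -0.321454    0.56309695
  0.07070802]
[ 1.92886866e-01  9.81221001e-01 -6.54733400e-05] [ 9.81220986e-01 -1.92886875e-01 -1.71778339e-04]
scaled [ 0.37283477 -0.05402426 -0.00279273]
```

The opening is 0.297 with zero grip force, so the knob wasn't caught. I'll look again.

Run:
```python
from h import *
a,_=shot("wrist","w4"); b,_=shot("side","side4")
o=np.hstack([cv2.resize(a,(400,300)),cv2.resize(b[210:330,190:350],(400,300),interpolation=cv2.INTER_CUBIC)]); cv2.imwrite("pics/c4.png",o)
for f in("side4","w4"):
    w=cloud(f); p=w[(w[...,2]>.012)&(w[...,2]<.05)&(np.abs(w[...,0]-.52)<.09)&(np.abs(w[...,1])<.09)]
    if len(p): print(f,len(p),p.mean(0),p.max(0),p.min(0))
```

```text
side4 603 [ 0.52414897 -0.00347764  0.0319477 ] [0.55613932 0.03126449 0.04677562] [ 0.48998846 -0.02717281  0.01207568]
w4 5641 [0.52293806 0.01156971 0.03883554] [0.55439053 0.03981695 0.04681752] [ 0.48804556 -0.02548655  0.01201324]
```

View pics/c4.png

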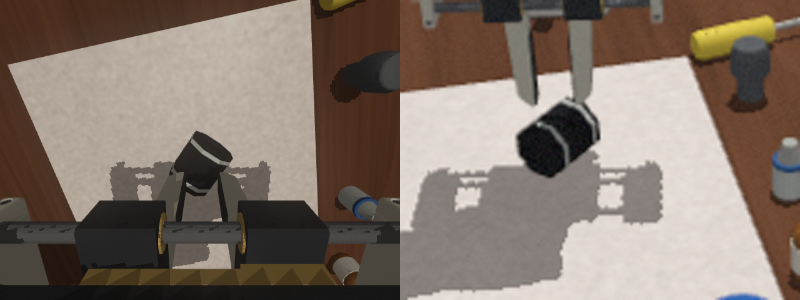

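The knob is still lying on the sheet, apparently in place, because the fingers were still closing when I lifted. I'll go back, reopen and measure again.

```bash
python3 -m creep '[[1,0,0,-0.06,0.0993],[1,0,0,-0.06,0.0993],[1,0,0,-0.06,0.0993],[1,0,0,0,0.0993],[1,0,0,0,0],[1,0,0,0,0],[1,0,0,0,0],[1,0,0,0,0]]'
python3 - <<'E'
from h import *
im,_=shot("wrist","w5"); s=robot.observe(); M=rot(s["tcp_rot"]); print(s["tool_pos"],M[:,0])
w=cloud("w5"); m=(w[...,2]>.038)&(w[...,2]<.06)&(np.hypot(w[...,0]-.52,w[...,1]-.005)<.05)
t=w[m]; r=cv2.minAreaRect((t[:,:2]*1000).astype(np.float32)); print(len(t),np.median(t[:,2]),r)
d=np.array([r[0][0]/1e3,r[0][1]/1e3,.005])-s["tool_pos"]; print("scaled",M.T@d/.5)
E
```

```text
clock: 7.1
tool_pos: [0.5218, 0.0042, 0.1489]
tcp_rot: [-0.0, 0.924, 0.382, -0.0]
contact_force: [0.1, 0.7, 0.1]
finger_gap: 0.997
finger_force: 0.0
[0.52181726 0.0042137  0.14895911] [ 7.08549570e-01  7.05660974e-01 -3.11480321e-04]
2062 0.04375884535579272 ((521.476806640625, 6.55467414855957), (50.833553314208984, 32.66823959350586), 44.23257827758789)
scaled [ 0.00291108 -0.00370536  0.28791852]
```

The knob hasn't moved: its centre is (0.5215, 0.0066) and its axis is at 44-45°. I'll descend again and wait for the fingers to close fully.

```bash
python3 -m creep '[[1,0.003,-0.004,0.1,0],[1,0,0,0.1,0],[1,0,0,0.07,0],[1,0,0,0.018,0],[1,0,0,0,0],[0.2,0,0,0,0],[0.2,0,0,0,0],[0.2,0,0,0,0],[0.2,0,0,0,0],[0.2,0,0,0,0],[0.2,0,0,0,0],[0.2,0,0,0,0]]' 15
```

```text
clock: 8.65
tool_pos: [0.5215, 0.0069, 0.0052]
tcp_rot: [-0.0, 0.924, 0.382, -0.0]
contact_force: [-1.1, 0.4, 1.3]
finger_gap: 0.472
finger_force: 15.0
```

```bash
python3 -m creep '[[0.2,0,0,0,0],[0.2,0,0,0,0]]' 15
```

```text
clock: 8.9
tool_pos: [0.5215, 0.0069, 0.0052]
tcp_rot: [-0.0, 0.924, 0.382, -0.0]
contact_force: [-0.8, 1.0, 1.7]
finger_gap: 0.469
finger_force: 15.0
```

It's gripped (0.47 opening, 15 N). I'll lift, turn and go in front of the stub.

```bash
python3 -m creep '[[0.2,0,0,-0.053,0],[0.2,0,0,-0.053,0],[0.2,0,0,0,-0.0998],[0.2,0,0,0,-0.0998],[0.2,0,0,0,-0.0998],[0.2,0,0,0,-0.0998],[0.2,0.092,-0.0126,0,0],[0.2,0.092,-0.0126,0,0],[0.2,0.092,-0.0127,0,0],[0.2,0.092,-0.0127,0,0],[0.2,0,0,0,0],[0.2,0,0,0,0]]' 15
python3 - <<'E'
from h import *
a,_=shot("wrist","w6"); b,_=shot("side","side6"); c,_=shot("scene","scene6"); s=robot.observe(); M=rot(s["tcp_rot"]); print(s["tool_pos"],M[:,0],s["joints"])
o=np.hstack([cv2.resize(a[:,100:540],(367,400)),cv2.resize(b[140:240,200:308],(432,400),interpolation=cv2.INTER_CUBIC)]); cv2.imwrite("pics/c6.png",o)
E
```

```text
clock: 10.4
tool_pos: [0.5309, 0.1913, 0.0577]
tcp_rot: [0.0, 0.771, 0.637, -0.001]
contact_force: [-0.3, -0.0, -1.1]
finger_gap: 0.473
finger_force: 15.0
[0.531384   0.19004434 0.05812774] [ 0.19075366  0.98163697 -0.00138106] [-0.58873937  0.71086163  0.32792706  1.8452882  -0.35558533  0.64377206
 -0.23947823]
```

View pics/c6.png

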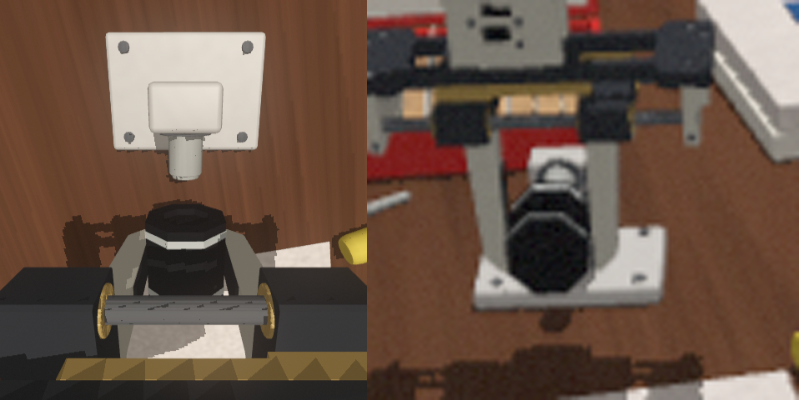

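The wrist view shows the stub, tip at (185,178) in the crop, directly ahead of the knob's face at (185,215) and laterally lined up. I'll check the lateral, height and yaw offsets numerically.

Run:
```python
from h import *
w=cloud("w6"); h=w[...,2]; a=np.load("pics/w6.npz"); im=a["im"]; v,u=np.indices(h.shape)
b=(v<185)&(h>.006)&(h<.019)&(im.min(-1)>90); n,l,st,_=cv2.connectedComponentsWithStats(b.astype(np.uint8)); k=1+st[1:,4].argmax()
t=w[l==k]; r=cv2.minAreaRect((t[:,:2]*1000).astype(np.float32)); print("base",len(t),np.median(t[:,2]),r)
p=w[(v<157)&(h>.075)]; r2=cv2.minAreaRect((p[:,:2]*1000).astype(np.float32)); print("pillar top",len(p),np.median(p[:,2]),r2)
q=w[(v>168)&(v<212)&(u>300)&(u<345)&(h>.05)]; print("stub",len(q),q[:,2].max(),np.percentile(q,[2,50,98],axis=0))
kn=w[(v>240)&(v<285)&(u>285)&(u<360)&(h>.08)&(h<.11)]; print("knob",len(kn),np.percentile(kn,[5,50,95],axis=0))
M=np.array([[.1908,.9816],[.9816,-.1908]]); c=np.array([.5313,.190])
for nm,x in(("base",np.array(r[0])/1e3),("pil",np.array(r2[0])/1e3),("stub",np.median(q,0)[:2]),("knob",np.median(kn,0)[:2])): print(nm,(M@(x-c)).round(4))
```

```text
base 19441 0.012246246392051435 ((548.7638549804688, 283.1210632324219), (80.20576477050781, 110.01671600341797), 79.16524505615234)
pillar top 5206 0.08513159043406152 ((546.8319091796875, 273.71112060546875), (22.352895736694336, 36.2384147644043), 79.34410095214844)
stub 1710 0.08603267983195137 [[0.53328054 0.23982169 0.07599971]
 [0.54217659 0.24904702 0.0829144 ]
 [0.55094206 0.25786316 0.08503648]]
knob 1316 [[0.52088792 0.21012252 0.083131  ]
 [0.53593614 0.21425737 0.09248191]
 [0.55024174 0.21753425 0.09718595]]
base [ 0.0947 -0.0006]
pil [ 0.0851 -0.0007]
stub [ 0.06   -0.0006]
knob [ 0.0247 -0.0001]
```

Everything lines up: yaw is within 0.3° and the lateral offset is 0.6 mm. The height matches, and the face is about 24 mm short of the stub tip. I'll probe slowly to about 8 mm past the tip; a dish would stop it at 4 mm.

```bash
python3 -m creep '[[0.2,0.022,-0.001,0,0],[0.2,0.022,0,0,0],[0.2,0.008,0,0,0],[0.2,0.006,0,0,0],[0.2,0.006,0,0,0],[0.2,0,0,0,0],[0.2,0,0,0,0]]' 15
python3 -m creep '[[0.2,0,0,0,0],[0.2,0,0,0,0]]'
```

```text
clock: 11.42
tool_pos: [0.5353, 0.2181, 0.058]
tcp_rot: [0.001, 0.772, 0.636, -0.004]
contact_force: [-3.0, -8.7, 3.6]
finger_gap: 0.471
finger_force: 15.0
clock: 11.68
tool_pos: [0.5354, 0.2181, 0.058]
tcp_rot: [0.001, 0.772, 0.636, -0.004]
contact_force: [-1.8, -8.0, 3.3]
finger_gap: 0.472
finger_force: 15.0
```

It stopped 28.4 mm in, exactly at a 4 mm dish, with 9 N. So the dished end faces the stub and the bore is on the other end. I'll draw back and turn the knob half round, in the negative direction (j7 from -0.24 upward).

```bash
python3 -m creep '[[0.2,-0.05,0,0,0],[0.2,-0.06,0,0,0],[0.2,0,0,0,-0.1164],[0.2,0,0,0,-0.1164],[0.2,0,0,0,-0.1164],[0.2,0,0,0,-0.1164],[0.2,0,0,0,-0.1164],[0.2,0,0,0,-0.1164],[0.2,0,0,0,-0.1164],[0.2,0,0,0,-0.1164],[0.2,0,0,0,-0.1164]]' 15
python3 -m creep '[[0.2,0,0,0,-0.1164],[0.2,0,0,0,-0.1164],[0.2,0,0,0,-0.1164],[0.2,0,0,0,-0.1164],[0.2,0,0,0,-0.1164],[0.2,0,0,0,-0.1164],[0.2,0,0,0,-0.1164],[0.2,0,0,0,-0.1164],[0.2,0,0,0,-0.1164],[0.2,0,0,0,0],[0.2,0,0,0,0],[0.2,0,0,0,0]]'
python3 - <<'E'
from h import *
s=robot.observe(); M=rot(s["tcp_rot"]); print(s["tool_pos"],np.degrees(np.arctan2(M[1,0],M[0,0])),M[2],s["joints"])
a=np.array([.5313,.190]); e=np.array([.1885,.9821]); print("root-tcp in tool (m)", M[:2,:2].T@((a+.073*e+[-.0006,.0001])-s["tool_pos"][:2]))
b,_=shot("side","side7"); w,_=shot("wrist","w7")
w=cloud("w7"); h=w[...,2]; kn=w[(np.hypot(w[...,0]-s["tool_pos"][0],w[...,1]-s["tool_pos"][1])<.035)&(h>.093)&(h<.103)]
if len(kn): print(len(kn),np.median(kn,0),np.percentile((kn[:,:2]-s["tool_pos"][:2])@M[:2,:2],[2,98],axis=0),cv2.minAreaRect((kn[:,:2]*1000).astype(np.float32)))
E
```

```text
clock: 13.05
tool_pos: [0.5267, 0.1702, 0.0582]
tcp_rot: [0.0, 0.091, 0.996, 0.0]
contact_force: [0.0, -0.7, -1.5]
finger_gap: 0.473
finger_force: 15.0
clock: 14.55
tool_pos: [0.5265, 0.1699, 0.0582]
tcp_rot: [0.0, -0.637, 0.771, -0.0]
contact_force: [0.2, -0.8, -0.5]
finger_gap: 0.471
finger_force: 15.0
[0.52645519 0.16992265 0.05820618] -100.82032113106888 [ 1.41257309e-04 -1.80917627e-04 -9.99999974e-01] [-1.98844296e-03  7.39145472e-01 -5.58951903e-01  1.85946657e+00
  5.79830727e-01  7.10761438e-01  2.05705160e+00]
root-tcp in tool (m) [-0.09361739 -0.00043834]
5738 [0.52520271 0.16215291 0.09711962] [[-0.01081135 -0.02944011]
 [ 0.02520521  0.02963374]] ((526.9722900390625, 162.78988647460938), (47.879737854003906, 54.311622619628906), 41.87396240234375)
```

The turn completed and the yaw is right. Home is 68.6 mm away along tool -x, with lateral offset about 0. First I'll go about 14 mm into the bore and check the force.

```bash
python3 -m creep '[[0.2,-0.03,-0.001,0,0],[0.2,-0.03,0,0,0],[0.2,-0.02,0,0,0],[0.2,-0.012,0,0,0],[0.2,-0.012,0,0,0],[0.2,-0.012,0,0,0],[0.2,0,0,0,0],[0.2,0,0,0,0]]' 15
```

```text
clock: 15.65
tool_pos: [0.5377, 0.2262, 0.0581]
tcp_rot: [-0.0, -0.638, 0.77, -0.0]
contact_force: [-0.5, 0.4, -1.0]
finger_gap: 0.473
finger_force: 15.0
```

It's 13 mm inside with no force, so this is the bore. I'll push home gently.

```bash
python3 -m creep '[[0.2,-0.008,0,0,0],[0.2,-0.006,0,0,0],[0.2,-0.004,0,0,0],[0.2,-0.003,0,0,0],[0.2,-0.003,0,0,0],[0.2,-0.003,0,0,0],[0.2,0,0,0,0],[0.2,0,0,0,0]]' 15
python3 - <<'E'
from h import *
s=robot.observe(); M=rot(s["tcp_rot"]); d=M[:2,:2].T@(s["tool_pos"][:2]-[.52645,.16992]); print(d,s["contact_force"])
E
```

```text
clock: 16.65
tool_pos: [0.5396, 0.2368, 0.0577]
tcp_rot: [-0.003, -0.637, 0.771, -0.001]
contact_force: [-2.1, -5.5, 0.8]
finger_gap: 0.474
finger_force: 15.0
[-0.06815573 -0.00035904] [-2.11538913 -5.54142014  0.83334846]
```

The knob is home: 68.2 mm of 68.6 travelled, stopped by 6 N, and held for over 0.25 s. The tool can't tilt, so I'll turn the knob by pivoting it in the grip. I'll set it on the sheet, regrip lightly near the bored end and lift so the heavy dished end swings down. First I'll draw off and set it down.

```bash
python3 -m creep '[[0.2,0.04,0,0,0],[0.2,0.05,0,0,0],[0.2,0.09,0,0,0],[0.2,0.08,0,0,0],[0.2,0,0,0.05,0],[0.2,0,0,0.04,0],[0.2,0,0,0.013,0],[0.2,0,0,0,0],[0.2,0,0,0,0]]' 15
python3 -m creep '[[0.75,0,0,0,0],[0.75,0,0,0,0],[0.75,0,0,0,0],[0.75,0,0,0,0],[0.75,-0.028,0,0.006,0],[0.75,0,0,0,0],[0.2,0,0,0,0],[0.2,0,0,0,0],[0.2,0,0,0,0],[0.2,0,0,0,0],[0.2,0,0,0,0],[0.2,0,0,0,0]]' 3
```

```text
clock: 17.77
tool_pos: [0.5166, 0.1127, 0.0074]
tcp_rot: [0.001, -0.638, 0.77, -0.0]
contact_force: [-0.2, -0.3, -0.4]
finger_gap: 0.469
finger_force: 15.0
clock: 19.27
tool_pos: [0.5187, 0.1257, 0.0037]
tcp_rot: [-0.0, -0.638, 0.77, -0.0]
contact_force: [-0.5, -1.9, -0.4]
finger_gap: 0.475
finger_force: 3.0
```

```bash
python3 -m creep '[[0.2,0,0,-0.02,0],[0.2,0,0,-0.04,0],[0.2,0,0,-0.05,0],[0.2,0,0,-0.05,0],[0.2,0,0,0,0],[0.2,0,0,0,0],[0.2,0,0,0,0],[0.2,0,0,0,0]]' 3
python3 - <<'E'
from h import *
a,_=shot("wrist","w8"); b,_=shot("side","side8"); c,_=shot("scene","scene8")
o=np.hstack([cv2.resize(b[170:280,200:320],(400,367),interpolation=cv2.INTER_CUBIC),cv2.resize(c[180:290,350:470],(400,367),interpolation=cv2.INTER_CUBIC)]); cv2.imwrite("pics/c8.png",o)
E
```

```text
clock: 20.27
tool_pos: [0.5181, 0.1259, 0.0828]
tcp_rot: [-0.001, -0.638, 0.77, 0.0]
contact_force: [0.4, 0.4, -1.4]
finger_gap: 0.473
finger_force: 3.0
```

View pics/c8.png

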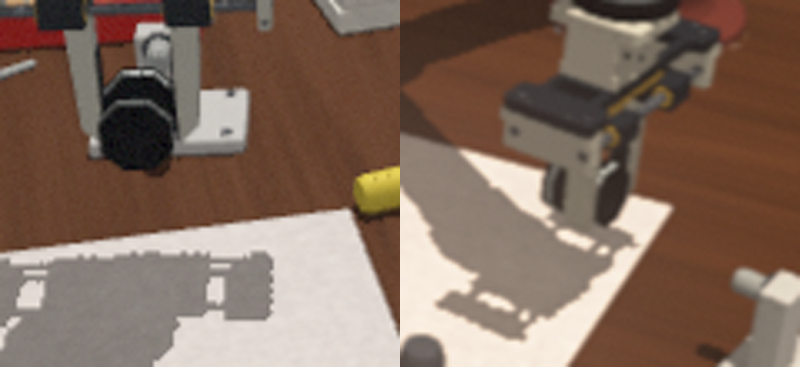

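The 3 N grip holds the knob level, so gravity alone won't swing it. Instead I'll regrip 8 mm toward the dish end, lay the bored end's underside on the stub tip, and lower past it so the stub (which fits between the fingers) turns the bore up. The geometry is D·sinθ − h·cosθ = 22 mm, and D→22 gives 90°.

```bash
python3 -m creep '[[0.2,0,0,0.07,0],[0.2,0,0,0.06,0],[0.2,0,0,0.022,0],[0.2,0,0,0.007,0],[0.2,0,0,0,0],[0.75,0,0,0,0],[0.75,0,0,0,0],[0.75,0,0,0,0],[0.75,0,0,0,0],[0.75,0.042,0,0,0],[0.75,0,0,0,0],[0.75,0,0,0,0]]' 3
python3 -m creep '[[0.2,0,0,0,0],[0.2,0,0,0,0],[0.2,0,0,0,0],[0.2,0,0,0,0],[0.2,0,0,0,0],[0.2,0,0,0,0],[0.2,0,0,-0.05,0],[0.2,0,0,-0.07,0],[0.2,0,0,-0.063,0],[0.2,0,0,0,0],[0.2,0,0,0,0]]' 6
python3 - <<'E'
from h import *
s=robot.observe(); M=rot(s["tcp_rot"]); t=s["tool_pos"]; e=np.array([.1885,.9821]); tip=np.array([.5399,.2378])
print(t,M[:,0],"to D=26 scaled",M[:2,:2].T@(tip-.026*e-t[:2])/.5)
shot("wrist","w9"); w=cloud("w9"); h=w[...,2]-t[2]; q=(w[...,:2]-t[:2])@M[:2,:2]
k=(np.abs(q[...,1])<.008)&(np.abs(q[...,0])<.06)&(h>.02)&(h<.06)
for x in np.arange(-.04,.04,.008):
    z=h[k&(np.abs(q[...,0]-x)<.004)]; print(round(x,3),len(z),np.median(z).round(4) if len(z) else "")
E
```

```text
clock: 21.92
tool_pos: [0.5148, 0.1049, 0.0042]
tcp_rot: [0.0, -0.637, 0.771, 0.0]
contact_force: [0.9, -0.5, -0.4]
finger_gap: 0.75
finger_force: 0.0
clock: 23.3
tool_pos: [0.5139, 0.1046, 0.0947]
tcp_rot: [-0.001, -0.638, 0.77, 0.0]
contact_force: [-0.0, -0.1, -1.6]
finger_gap: 0.471
finger_force: 6.0
[0.51387792 0.10458233 0.09465241] [-0.18677569 -0.98240137  0.00154606] to D=26 scaled [-0.2194658  -0.00127302]
-0.04 0 
-0.032 172 0.0402
-0.024 0 
-0.016 0 
-0.008 471 0.0401
0.0 585 0.0401
0.008 614 0.0403
0.016 848 0.0392
0.024 0 
0.032 0
```

The knob is level and gripped where intended, with its dish end 17 mm from the grip. Next I'll move over the stub tip and begin lowering.

```bash
python3 -m creep '[[0.2,-0.08,0,0,0],[0.2,-0.08,-0.001,0,0],[0.2,-0.06,0,0,0],[0.2,0,0,0,0],[0.2,0,0,0.014,0],[0.2,0,0,0.01,0],[0.2,0,0,0.01,0],[0.2,0,0,0.01,0],[0.2,0,0,0.01,0],[0.2,0,0,0,0]]' 6
cat > tilt.py <<'E'
from h import *
import sys
s=robot.observe(); M=rot(s["tcp_rot"]); t=s["tool_pos"]; e=np.array([.1885,.9821]); tip=np.array([.5399,.2378])
print(t,s["contact_force"],"D,lat",M[:2,:2].T@(t[:2]-tip),"h",.084-t[2]-.019)
f=sys.argv[1]; shot("wrist",f); w=cloud(f); h=w[...,2]-t[2]; q=(w[...,:2]-t[:2])@M[:2,:2]
k=(np.abs(q[...,1])<.006)&(np.abs(q[...,0])<.05)&(h>-.01)&(h<.075)
for x in np.arange(-.042,.043,.006):
    z=h[k&(np.abs(q[...,0]-x)<.003)]; print(round(x,3),len(z),np.percentile(z,[10,50,90]).round(4) if len(z) else "")
E
python3 tilt.py w10
```

```text
clock: 24.6
tool_pos: [0.5357, 0.2126, 0.0681]
tcp_rot: [-0.001, -0.638, 0.77, -0.0]
contact_force: [-0.6, -3.2, 1.8]
finger_gap: 0.472
finger_force: 6.0
[0.53570146 0.21263178 0.06807097] [-0.62344593 -3.24502889  1.84168747] D,lat [ 0.02550933 -0.00058329] h -0.003070972791460607
-0.042 0 
-0.036 0 
-0.03 0 
-0.024 0 
-0.018 0 
-0.012 0 
-0.006 0 
-0.0 494 [0.0478 0.0497 0.0514]
0.006 523 [0.0439 0.0457 0.0476]
0.012 501 [0.0398 0.0416 0.0436]
0.018 484 [0.0355 0.0375 0.0393]
0.024 456 [0.0318 0.0333 0.0351]
0.03 384 [0.0279 0.0294 0.0313]
0.036 0 
0.042 0
```

It works: the top flat now slopes at 34°, bore up, with about 4 N. I'll keep lowering.

```bash
python3 -m creep '[[0.2,0,0,0.008,0],[0.2,0,0,0.008,0],[0.2,0,0,0.008,0],[0.2,0,0,0.008,0],[0.2,0,0,0.008,0],[0.2,0,0,0,0]]' 6
python3 tilt.py w11
```

```text
clock: 25.4
tool_pos: [0.5353, 0.2131, 0.0479]
tcp_rot: [-0.001, -0.638, 0.77, 0.0]
contact_force: [0.3, -0.9, -1.5]
finger_gap: 0.474
finger_force: 6.0
[0.53529268 0.21308254 0.04785475] [ 0.30881758 -0.92570625 -1.49570733] D,lat [ 2.51430598e-02 -8.18293448e-05] h 0.017145253221382068
-0.042 244 [0.0345 0.0356 0.0365]
-0.036 191 [0.0347 0.0357 0.0366]
-0.03 0 
-0.024 0 
-0.018 24 [0.0321 0.033  0.0337]
-0.012 184 [0.0309 0.0323 0.0342]
-0.006 0 
-0.0 0 
0.006 246 [0.0549 0.056  0.0571]
0.012 623 [0.0537 0.0568 0.0585]
0.018 881 [0.0414 0.0471 0.0522]
0.024 686 [0.0292 0.0343 0.0391]
0.03 557 [0.0168 0.0221 0.0266]
0.036 81 [0.0137 0.0146 0.016 ]
0.042 0
```

It's now at 64°. I'll push toward the stub tip to bring it upright.

```bash
python3 -m creep '[[0.2,-0.004,0,0,0],[0.2,-0.004,0,0,0],[0.2,-0.004,0,0,0],[0.2,0,0,0,0],[0.2,0,0,0,0]]' 6
python3 tilt.py w12
```

```text
clock: 26.08
tool_pos: [0.5356, 0.2152, 0.0475]
tcp_rot: [-0.004, -0.637, 0.771, -0.002]
contact_force: [-1.1, -6.8, -1.7]
finger_gap: 0.475
finger_force: 6.0
[0.5355834  0.21515674 0.04754656] [-1.14628622 -6.830888   -1.74656819] D,lat [ 2.30502976e-02 -2.17782450e-05] h 0.017453442004129297
-0.042 249 [0.0348 0.0361 0.037 ]
-0.036 218 [0.0347 0.0361 0.037 ]
-0.03 0 
-0.024 0 
-0.018 1 [0.0341 0.0341 0.0341]
-0.012 335 [0.0305 0.0328 0.0355]
-0.006 0 
-0.0 0 
0.006 170 [0.0545 0.0554 0.0561]
0.012 432 [0.0561 0.0574 0.0585]
0.018 923 [0.0448 0.0503 0.0553]
0.024 718 [0.0321 0.0374 0.0424]
0.03 568 [0.0199 0.0248 0.0298]
0.036 199 [0.0136 0.0159 0.0181]
0.042 0
```

It's pushing 7 N without turning, so the torsional friction at a 6 N grip is too high for this lever. I'll lower another 8 mm for a longer lever and ease the grip to 3 N.

```bash
python3 -m creep '[[0.2,0,0,0.008,0],[0.2,0,0,0.008,0],[0.2,0,0,0,0],[0.2,-0.004,0,0,0],[0.2,0,0,0,0],[0.2,0,0,0,0]]' 3
python3 tilt.py w13
```

```text
clock: 26.88
tool_pos: [0.537, 0.221, 0.0405]
tcp_rot: [-0.0, -0.638, 0.77, -0.0]
contact_force: [-0.7, -2.2, -1.6]
finger_gap: 0.473
finger_force: 3.0
[0.53701621 0.2209569  0.04049954] [-0.74528027 -2.1608859  -1.62637088] D,lat [ 0.0170854  -0.00030873] h 0.024500464395148237
-0.042 337 [0.0429 0.0452 0.0475]
-0.036 288 [0.0416 0.043  0.044 ]
-0.03 248 [0.0419 0.0431 0.0439]
-0.024 3 [0.0441 0.0444 0.0445]
-0.018 0 
-0.012 1 [0.041 0.041 0.041]
-0.006 1024 [0.0214 0.0321 0.0413]
-0.0 6 [0.0195 0.0202 0.0211]
0.006 0 
0.012 0 
0.018 305 [0.0518 0.0526 0.0533]
0.024 673 [0.048  0.0528 0.054 ]
0.03 1133 [0.0183 0.0326 0.0445]
0.036 222 [0.0053 0.0097 0.0136]
0.042 0
```

It's now at about 77°, but the knob has slid some 10 mm sideways in the pads. I'll stop pushing here. With less than 15° left, I'll draw clear, set it on its dished end on the sheet, release so it settles upright, and regrip centred.

```bash
python3 -m creep '[[0.2,0.02,0,0,0],[0.2,0.05,0,0,0],[0.2,0.08,0,0,0],[0.2,0.06,0,0,0],[0.2,0.03,0,0,0],[0.2,0,0,0,0],[0.2,0,0,0,0]]' 5
python3 tilt.py w14
python3 - <<'E'
from h import *
im,d=shot("side","side14"); c,_=shot("scene","scene14")
o=np.hstack([cv2.resize(im[190:300,190:310],(400,367),interpolation=cv2.INTER_CUBIC),cv2.resize(c[180:290,340:460],(400,367),interpolation=cv2.INTER_CUBIC)]); cv2.imwrite("pics/c14.png",o)
E
```

```text
clock: 27.8
tool_pos: [0.5154, 0.1054, 0.041]
tcp_rot: [0.001, -0.638, 0.77, 0.0]
contact_force: [0.0, 1.0, -0.1]
finger_gap: 0.476
finger_force: 5.0
[0.51539478 0.10542111 0.04104523] [ 0.00113163  1.04997281 -0.12004283] D,lat [ 0.13462694 -0.00036435] h 0.02395477294250387
-0.042 0 
-0.036 0 
-0.03 0 
-0.024 0 
-0.018 0 
-0.012 0 
-0.006 1031 [0.0213 0.0323 0.0415]
-0.0 3 [0.0194 0.0194 0.0233]
0.006 0 
0.012 0 
0.018 289 [0.0518 0.0525 0.0533]
0.024 647 [0.0487 0.0529 0.0539]
0.03 1170 [0.0182 0.0331 0.0454]
0.036 227 [0.0051 0.0094 0.0139]
0.042 0
```

It's still held in the same attitude. I'll lower until it nearly touches, then release.

```bash
python3 -m creep '[[0.2,0,0,0.03,0],[0.2,0,0,0.025,0],[0.2,0,0,0.01,0],[0.2,0,0,0.006,0],[0.2,0,0,0,0],[0.2,0,0,0,0]]' 5
python3 tilt.py w15
```

```text
clock: 28.7
tool_pos: [0.5151, 0.1034, 0.0054]
tcp_rot: [0.0, -0.638, 0.77, -0.0]
contact_force: [0.0, 1.2, -0.9]
finger_gap: 0.469
finger_force: 5.0
[0.51508778 0.10335158 0.00541863] [ 5.20130307e-04  1.15913731e+00 -9.47304118e-01] D,lat [ 0.13671698 -0.00069991] h 0.05958136724503828
-0.042 0 
-0.036 0 
-0.03 0 
-0.024 0 
-0.018 0 
-0.012 1 [0.0412 0.0412 0.0412]
-0.006 1029 [0.0214 0.0323 0.0413]
-0.0 7 [0.0194 0.02   0.0213]
0.006 0 
0.012 0 
0.018 294 [0.0519 0.0526 0.0534]
0.024 669 [0.0484 0.053  0.054 ]
0.03 1182 [0.0171 0.0324 0.0446]
0.036 467 [-0.0048 -0.0032  0.0126]
0.042 260 [-0.0051 -0.0043 -0.0034]
```

The rim top is at z 0.059, which is what a 13° tilted knob touching the bench would give. I'll release and measure.

```bash
python3 -m creep '[[0.6,0,0,0,0],[0.8,0,0,0,0],[0.8,0,0,0,0],[0.8,0,0,0,0],[0.8,0,0,0,0],[0.8,0,0,0,0]]' 5
python3 tilt.py w16
python3 - <<'E'
from h import *
s=robot.observe(); t=s["tool_pos"]; M=rot(s["tcp_rot"]); w=cloud("w16"); h=w[...,2]; q=(w[...,:2]-t[:2])@M[:2,:2]
p=(np.abs(h-.05)<.004)&(np.abs(q[...,0])<.06)&(np.abs(q[...,1])<.026); a=q[p]; print(len(a),a.min(0),a.max(0),np.median(h[p]))
Z=np.c_[a,np.ones(len(a))]; print("plane slope",np.linalg.lstsq(Z,h[p],rcond=None)[0])
im=cv2.imread("pics/w16.png"); cv2.imwrite("pics/w16c.png",cv2.resize(im[180:360,200:440],(800,600)))
E
```

```text
clock: 29.5
tool_pos: [0.5148, 0.1033, 0.0051]
tcp_rot: [-0.0, -0.638, 0.77, 0.0]
contact_force: [0.1, -1.5, 0.0]
finger_gap: 0.798
finger_force: 0.0
[0.5147998  0.103297   0.00513797] [ 0.05328821 -1.5352783   0.0300445 ] D,lat [ 0.13682435 -0.0004152 ] h 0.05986203082971872
-0.042 0 
-0.036 0 
-0.03 0 
-0.024 0 
-0.018 0 
-0.012 0 
-0.006 218 [0.0444 0.0452 0.0458]
-0.0 1224 [0.0182 0.0358 0.0453]
0.006 266 [0.0146 0.0153 0.0161]
0.012 209 [0.0144 0.0152 0.0159]
0.018 0 
0.024 1 [0.0447 0.0447 0.0447]
0.03 391 [0.0445 0.0452 0.046 ]
0.036 1255 [-0.0015  0.03    0.0453]
0.042 260 [-0.0048 -0.004  -0.0033]
6382 [-0.00764717 -0.02267215] [0.03734087 0.0214783 ] 0.05021384269621407
plane slope [-0.00225901  0.00012112  0.05007509]
```

View pics/w16c.png

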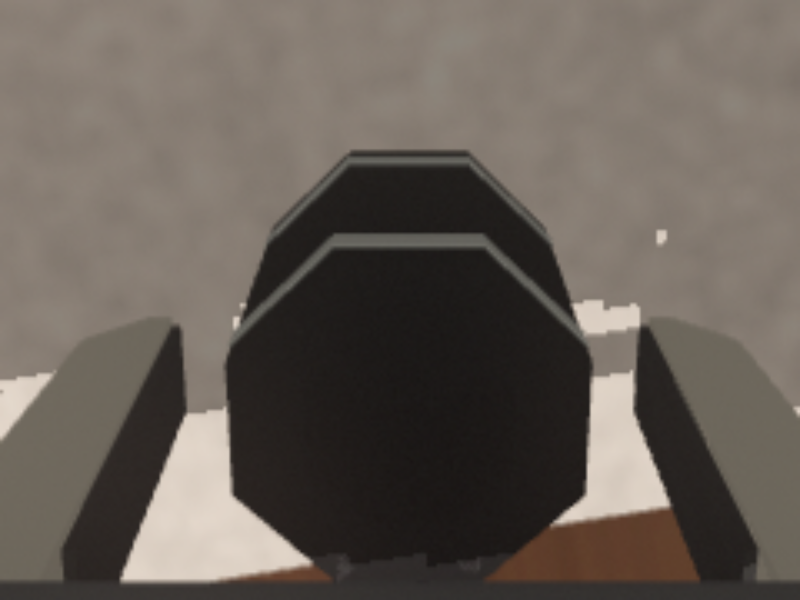

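The knob stands upright on its dished end. The view shows the octagonal top face level, with slope 0.002. The depth inside is 30 mm, so the bore is up. Its centre is 15 mm along tool +x, so I'll shift, grip and lift 175 mm.

```bash
python3 -m creep '[[0.8,0.03,0,0,0],[0.8,0,0,0,0],[0.8,0,0,0,0],[0.2,0,0,0,0],[0.2,0,0,0,0],[0.2,0,0,0,0],[0.2,0,0,0,0],[0.2,0,0,0,0],[0.2,0,0,0,0],[0.2,0,0,0,0]]' 25
python3 -m creep '[[0.2,0,0,-0.04,0],[0.2,0,0,-0.07,0],[0.2,0,0,-0.08,0],[0.2,0,0,-0.08,0],[0.2,0,0,-0.05,0],[0.2,0,0,-0.03,0],[0.2,0,0,0,0],[0.2,0,0,0,0],[0.2,0,0,0,0],[0.2,0,0,0,0],[0.2,0,0,0,0],[0.2,0,0,0,0]]' 25
python3 - <<'E'
from h import *
s=robot.observe(); print(s["qvel"].round(3)); shot("wrist","w17"); t=s["tool_pos"]; M=rot(s["tcp_rot"]); w=cloud("w17"); h=w[...,2]-t[2]; q=(w[...,:2]-t[:2])@M[:2,:2]
p=(np.abs(h-.045)<.006)&(np.abs(q[...,0])<.026)&(np.abs(q[...,1])<.02); a=q[p]; print(t,len(a),a.min(0),a.max(0),np.median(w[...,2][p]))
print("plane",np.linalg.lstsq(np.c_[a,np.ones(len(a))],h[p],rcond=None)[0])
b=(np.hypot(q[...,0],q[...,1])<.008)&(h<.04)&(h>0); print("bore floor depth",.045-np.median(h[b]))
E
```

```text
clock: 30.8
tool_pos: [0.512, 0.0887, 0.0051]
tcp_rot: [0.0, -0.638, 0.77, 0.0]
contact_force: [-0.3, 0.7, -0.6]
finger_gap: 0.474
finger_force: 25.0
clock: 32.3
tool_pos: [0.512, 0.0886, 0.1801]
tcp_rot: [-0.0, -0.638, 0.77, 0.0]
contact_force: [-0.1, -0.2, -1.2]
finger_gap: 0.47
finger_force: 25.0
[ 0.002 -0.001 -0.002  0.001  0.     0.    -0.002]
[0.51199469 0.08860014 0.1800522 ] 3855 [-0.0108688  -0.01999213] [0.02282436 0.01999008] 0.22500089945757312
plane [-0.01935307  0.00106788  0.04459994]
bore floor depth 0.029840665983782808
```

The knob is held still with its bore up. The top face is level to about 0.02 rad, the floor is 30 mm down, the centre is at z≈0.20, and it's well clear of the stub.

```bash
python3 -c "
from plant import robot
print(robot.close_job())"
```

```text
the job is handed in; nothing more can be done
None
```

The job is handed in: the knob's bored end was found and pushed fully home on the left-hand stand's stub, and the knob is now held steady with the bore straight up, its centre about 20 cm above the bench; I kept clear of the bystanders but did not re-measure them.

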